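Set a tape roll at the edge-check lamp and hold its sprung shutter half open

ROBOT

A 6-joint arm with a two-finger parallel gripper is mounted at the origin on the work surface. World frame = base frame: x ahead of the robot, y to its left, z up, the work surface at z = 0. Lengths are in m, angles in degrees, forces in N, time in s.
With the tool pointing down it reaches from about 0.4 to 0.825 m from the base axis. Payload 7 kg.
Tool frame: the origin (TCP) lies midway between the tips of the shut fingers; the grasp point (between the pads) lies 19 mm behind it; z points along the fingers, y is the line along which they close (so a half turn about z gives the same grasp; the last joint's range is limited). The gripper opens to 88 mm and grips with 3 to 60 N. Pads are 19 mm wide; open, the fingers measure 130 mm over their backs; the gripper's body (78 mm by 193 mm) begins 47 mm behind the grasp point.
Start: joints at [-49.67, 20.546, 0.682, 0, -70.136, -16.507], TCP at [0.273, -0.617, 0.227] pointing down, gripper open.
Joint ranges: [-176.03, 176.03], [-82.01, 121.73], [-58.28, 71.71], [-173.87, 95.51], [-174.79, -0.11], [-173.66, 173.66]. Speed limits (degrees/s): [136.94, 136.94, 172.46, 180, 180, 180].

INTERFACE

Orientations are given as [roll, pitch, yaw] about the fixed x, y, z axes, in that order (R = Rz(yaw) Ry(pitch) Rx(roll)).
In Python, from plant import ctrl gives the robot as it stands.
- The arm moves only by the tool arm_command, never from a script. Its argument "steps" is a list of rows, each an object with "translation": the shift along the tool's x, y, z in mm, a list of three; "rotation": the turn, a rotation vector about the tool's x, y, z in units of 5 degrees (1.0 is 5 degrees), a list of three; "claw": the finger opening in mm, from 0 to 87.6. In form: [{"translation": [x, y, z], "rotation": [rx, ry, rz], "claw": claw}, ...]. A call has 1 to 5 rows; each row is the pose to reach, as a shift and turn from the pose commanded when the call began, along the tool's axes at that moment; what a row does not reach only later rows make up. A row lasts 1/10 s, in which the tool goes at most 50 mm and 8.59 degrees, less where a joint would pass 70% of its speed; a pose out of reach is approached as far as the arm can. A call with a gripper value outside its range is refused whole. The fingers move at their own pace and stop on an object; the grip force is fixed at half the most. Time passes only in rows, so rows that repeat a pose let the fingers close. It gives the time, the measured TCP pose, the force, the opening and the grip force at its end, in the units of the state.
- ctrl.get_obs(): the state, without advancing time (a new reading comes with each control period).
- ctrl.snapshot(name): name is "scene" or "top" or "wrist"; returns (picture, depth): 384x512x3 uint8, red, green, blue; 384x512 float32, m along the optical axis (not along the pixel's ray), 0 where there is no reading.
- ctrl.calibration(name): a dict with "vertical_fov" (degrees; the focal length in pixels is half the picture's height over the tangent of half this angle, whatever the lens; pixels are square), "cx", "cy" (the principal point, pixels), "rvec" (rotation vector, rad) and "tvec" (3), from world to camera coordinates, as OpenCV has them; the wrist camera has in their place "hand_eye" (4x4, takes a point from camera to tool coordinates, whose origin is the TCP and whose axes are the flange's). Camera axes: x right, y down, z forward; pixel columns grow to the right and rows downward; lengths in m; the calibration is good to about 2 mm. A picture is of the moment at which its call begins: read the wrist's pose just before it. calibration takes no time and is no camera call.
- ctrl.close_job(): hands the job in; it is judged then, once.
The state is a dict: "clock": time; "joint_pos": joint angles; "qvel": joint speeds; "tau": joint torques, N m; "tool_pos": TCP position; "orientation": TCP orientation; "force": force on the tool from outside, world axes, zero at the start; "moment": the same for the moment, N m; "opening": finger opening in m; "gripper_force": force on a finger pad.
Only numpy, scipy, OpenCV 4.12 (cv2) and the standard library are available. Lean on these libraries where they do the work, as an engineer would, in place of code of your own. Each camera call takes 0.05 s, during which the arm holds its last target. There are 200 camera calls.

TASK

Lift the small wound tape roll up off its spindle and lower it, without dropping it, onto the stub in front of the edge-check lamp so that it sits flat; let go of it. Then push the lamp's sprung shutter by its upright tab to half of its travel and keep holding it there, because it springs shut: the program finishes while the gripper still holds the shutter half open. Leave everything else on the table where it is.

Things in the scene. Friction and masses are not known exactly. Their poses are not given: they have to be found in the camera images.
- roll: The small tape roll to be moved: cream winding on a brown cardboard core, 56 mm outside diameter, 32 mm bore, 24 mm high, about 60 g, axis upright. Origin at the centre of its underside, z up along its axis. At the start it is threaded on the spindle of 'stand'. It is the only ring on that spindle and thicker than the 10 mm black rings; the big tape roll (100 mm) is not meant.
- stand: Fixed spindle stand carrying the tape roll. Round foot 90 mm across, 12 mm high; on it a collar 40 mm across, its top 37 mm above the table, on which the roll rests (roll's top at 61 mm, rim 8 mm over the collar); from there an upright spindle, 22 mm thick with tapered nose, tip 81 mm above the table. Origin at the centre of the foot's underside, z up.
- lamp: Fixed edge-check lamp, turned up to 17 degrees. Base plate 200 (x) by 250 (y) by 12 mm. Grey housing on it at x -95 to -10 mm, full width, top at 95 mm; window and shutter plate on its +x face. The stub's pedestal stands on the +x part. Origin at the centre of the base's underside; x from housing to pedestal, y the shutter's opening direction, z up.
- stub_seat (a point): Centre of the pedestal's top, 42 mm above the table, at (50, -32, 42) mm in the lamp's frame; axes as the lamp. Pedestal 46 mm across, 30 mm high, clear all round. From this point the stub rises 13 mm: 24 mm thick, top 5 mm tapering to 14 mm. The roll fits over it (4 mm clearance all round) until its underside lies on the pedestal, its origin then at this point.
- shutter: The sprung shutter: steel plate on the lamp's +x face with an upright black tab above the housing, 26 (lamp x) by 12 (lamp y) by 34 mm high, 98 to 132 mm above the table, beside it only a 4 mm high flange and the flat top. Origin at the centre of the tab's underside; axes as the lamp. Closed, the tab is at (-35, -32, 98) mm in the lamp's frame. Slides along lamp +y.
- tab_top (a point): Centre of the tab's top, 132 mm above the table; axes as the lamp. In the lamp's frame its y is -32 mm closed, 0 half open, +32 mm fully open (64 mm travel; three dark lines on the housing's top mark these). A spring pushes it shut: 3.2 N closed, 8.3 N at half, 13.4 N fully open (160 N/m), plus 0.5 N friction; let go, it closes by itself.
- ring_stand: Another fixed spindle stand, the same as 'stand', carrying two black rings; not part of the job.
- ring_a: Bystander, leave it alone: a flat black moulded ring, 50 mm across, 32 mm bore, 10 mm high; origin at the centre of its underside. Lower ring on ring_stand.
- ring_b: Bystander, leave it alone: a flat black moulded ring, 50 mm across, 32 mm bore, 10 mm high; origin at the centre of its underside. Upper ring on ring_stand.
- ring_c: Bystander, leave it alone: a flat black moulded ring, 50 mm across, 32 mm bore, 10 mm high; origin at the centre of its underside. Lies on the lamp's base plate, at the +y side of the pedestal, about 110 mm from it.
- ring_d: Bystander, leave it alone: a flat black moulded ring, 50 mm across, 32 mm bore, 10 mm high; origin at the centre of its underside. Lies on the table beyond ring_stand.
- marker: Bystander, leave it alone: white and blue marker pen, 135 by 13 by 13 mm, lying along y on the table on the robot's side of 'stand'; origin under its middle.
- phone: Bystander, leave it alone: black phone, 75 by 155 by 9 mm, lying near the robot; origin at the centre of its underside.
- big_roll: Bystander, leave it alone: big tape roll, 100 mm across, 48 mm high, lying at the back of the table; origin at the centre of its underside.

How it is judged:
By the outcome, as a careful person would: the job done as asked, in the order asked, and still so for the second after the job is handed in, while the arm keeps its last pose, push and grip.
It also fails if it takes over 61 s, if anything falls off the work surface, if the arm or the gripper's body presses on something with over 40 N, if the wrist force passes 120 N, or if a joint passes its speed limit or range.

## Working session

There is one attempt and no reset: what is moved stays moved. The work goes in short steps, Python scripts to look and compute and a tool call to move; the robot and the scene stay as the last step left them, time stands still between calls to the robot, and variables do not carry over. Pictures are saved under pics/ and viewed, at most 10 in all, crops included, and the job is handed in when it is done.

Besides the shell and the picture viewer there is one more tool, called after "Request:" as a command line: name --argument value ..., lists and objects as JSON in quotes. arm_command: Moves the arm, as the interface text tells. Its arguments: {"type":"object","properties":{"steps":{"type":"array"}},"required":["steps"]}

```bash
mkdir -p pics; ls
cat > h.py <<'E'
import numpy as np, cv2
from plant import ctrl
from scipy.spatial.transform import Rotation as R
def cam(n,obs=None):
    c=ctrl.calibration(n); f=192/np.tan(np.radians(c["vertical_fov"]/2))
    if "rvec" in c:
        M=cv2.Rodrigues(np.array(c["rvec"],float))[0]; Rw=M.T; o=-M.T@np.array(c["tvec"],float).ravel()
    else:
        H=np.array(c["hand_eye"]); Rt=R.from_euler('xyz',obs["orientation"],degrees=True).as_matrix()
        Rw=Rt@H[:3,:3]; o=np.array(obs["tool_pos"])+Rt@H[:3,3]
    return f,c["cx"],c["cy"],Rw,o
def ray(k,u,v,z):
    f,cx,cy,Rw,o=k; d=Rw@np.array([(u-cx)/f,(v-cy)/f,1]); return o+d*(z-o[2])/d[2]
def cloud(k,D):
    f,cx,cy,Rw,o=k; v,u=np.mgrid[:384,:512]; P=np.stack([(u-cx)/f*D,(v-cy)/f*D,D],-1); return P@Rw.T+o
def shot(n):
    obs=ctrl.get_obs(); p,d=ctrl.snapshot(n); return obs,p,d,cam(n,obs)
E
python3 - <<'E'
from h import *
print(ctrl.get_obs())
for n in("top","scene"):
    o,p,d,k=shot(n); np.savez(f"{n}.npz",p=p,d=d); print(n,k, ctrl.calibration(n))
    cv2.imwrite(f"pics/{n}.png",p[:,:,::-1])
E
```

```text
pics
{'clock': 0.0, 'joint_pos': array([-4.96698101e+01,  2.05922673e+01,  6.33993769e-01, -2.11832528e-02,
       -7.01360763e+01, -1.65075553e+01]), 'qvel': array([-0.01207363,  0.00416267, -0.07226713, -0.02920676,  0.09876336,
        0.06572209]), 'tau': array([-4.05343872e-04, -5.82710123e+01,  2.93040562e+01,  6.99718907e+00,
        6.58313889e-03, -1.79835492e-04]), 'tool_pos': array([ 0.27242593, -0.61704498,  0.22561163]), 'orientation': array([ 1.79903880e+02, -7.71874602e-03, -1.56184573e+02]), 'force': array([-1.04063863,  0.12320224, -0.01542979]), 'moment': array([-0.03399947,  0.0398067 , -0.03909402]), 'gripper_force': 0.0, 'opening': 0.08767963023325515}
top (np.float64(462.23705173984064), 254.53052673208526, 190.26785409352374, array([[-0.01534501, -0.99253262,  0.12101043],
       [-0.99976195,  0.01335302, -0.01725508],
       [ 0.01551037, -0.12124641, -0.99250125]]), array([ 0.37003029, -0.01291711,  1.38376546])) {'vertical_fov': 45.113190888366475, 'cx': 254.53052673208526, 'cy': 190.26785409352374, 'rvec': array([ 2.15072077, -2.18192397,  0.14951505]), 'tvec': array([-0.02869864,  0.5352162 ,  1.32838855])}
scene (np.float64(494.988328768086), 252.79343785915756, 190.14622937858076, array([[-0.73588882,  0.49802113, -0.45874023],
       [ 0.67702825,  0.55122568, -0.48762998],
       [ 0.01001937, -0.66942155, -0.74281519]]), array([1.12795555, 0.61446515, 1.09139564])) {'vertical_fov': 42.40134427551881, 'cx': 252.79343785915756, 'cy': 190.14622937858076, 'rvec': array([ 0.9781102 ,  2.52211115, -0.9631288 ]), 'tvec': array([ 0.40310452, -0.1698509 ,  1.62777548])}
```

View pics/top.png

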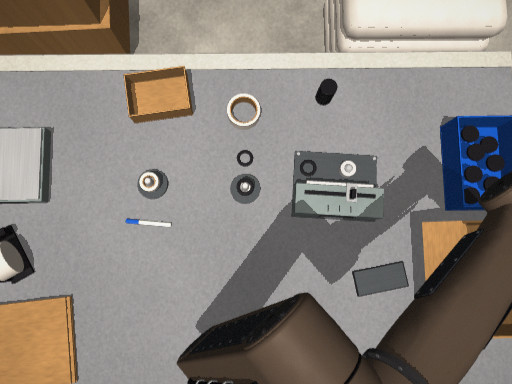

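View pics/scene.png

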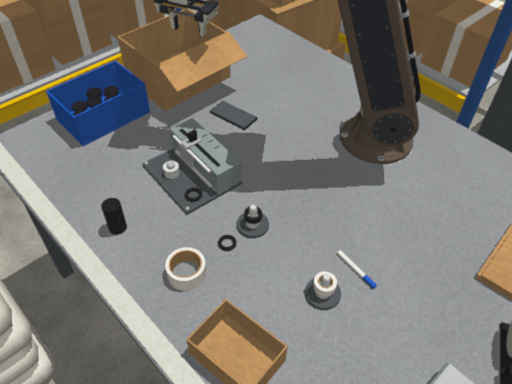

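The top view shows the roll on its stand at (150,181), ring_stand at (245,187), the stub at (348,168), and the tab at (352,193). The scene view agrees: roll (325,285), pedestal (171,169), tab (190,135).

Run:
```python
from h import *
K={}
for n in("top","scene"):
    z=np.load(n+".npz"); p,d=z["p"],z["d"]; k=cam(n); P=cloud(k,d); K[n]=(p,P,k)
    hsv=cv2.cvtColor(p,cv2.COLOR_RGB2HSV)
    wins={"top":dict(roll=(135,165,168,198),stub=(336,360,158,180)),"scene":dict(roll=(305,345,265,310),stub=(158,184,155,182))}[n]
    for w,(a,b,c,e) in wins.items():
        m=np.zeros((384,512),bool); m[c:e,a:b]=True; Z=P[...,2]
        lo,hi=(0.050,0.068) if w=="roll" else (0.035,0.049)
        q=m&(Z>lo)&(Z<hi)&(hsv[...,2]>110)
        X=P[q]; (cc,r)=cv2.minEnclosingCircle(np.float32(X[:,:2])) 
        print(n,w,q.sum(),X.mean(0).round(4),np.median(X[:,2]).round(4),np.round(cc,4),round(r,4),"minmax",X.min(0).round(4),X.max(0).round(4))
    # lamp: housing top
    a,b,c,e=(280,400,140,230) if n=="top" else (130,260,110,220)
    m=np.zeros((384,512),bool); m[c:e,a:b]=True
    for nm,lo,hi in(("housing",.088,.104),("tab",.122,.14),("base",.006,.02)):
        q=m&(P[...,2]>lo)&(P[...,2]<hi); X=P[q]
        if len(X)<5: print(nm,len(X));continue
        rc=cv2.minAreaRect(np.float32(X[:,:2])); print(n,nm,q.sum(),np.median(X[:,2]).round(4),np.round(rc[0],4),np.round(rc[1],4),round(rc[2],2),X.mean(0).round(4))
for n,(p,P,k) in K.items():
    c=p[150:225,285:395] if n=="top" else p[105:220,125:260]
    cv2.imwrite(f"pics/{n}_c.png",cv2.resize(c[:,:,::-1],None,fx=5 if n=="top" else 4.5,fy=5 if n=="top" else 4.5,interpolation=cv2.INTER_CUBIC))
```

```text
top roll 212 [0.5604 0.2682 0.0597] 0.0599 [0.5611 0.2688] 0.0284 minmax [0.5335 0.2415 0.0503] [0.5893 0.2969 0.0671]
top stub 149 [ 0.5951 -0.3112  0.0415] 0.0415 [ 0.5958 -0.3129] 0.0235 minmax [ 0.5729 -0.3349  0.0352] [ 0.6176 -0.2895  0.0488]
top housing 2700 0.0943 [ 0.5   -0.273] [0.2495 0.0934] 85.57 [ 0.4976 -0.2716  0.0943]
top tab 48 0.1305 [ 0.5108 -0.3056] [0.0114 0.0256] 81.46 [ 0.5107 -0.3051  0.1301]
top base 2324 0.0115 [ 0.5529 -0.2951] [0.359  0.2672] 87.81 [ 0.5907 -0.2778  0.0116]
scene roll 309 [0.5662 0.2739 0.059 ] 0.0594 [0.5632 0.2713] 0.0284 minmax [0.5352 0.2442 0.05  ] [0.5911 0.2992 0.0675]
scene stub 118 [ 0.5998 -0.3062  0.0406] 0.04 [ 0.595  -0.3096] 0.0258 minmax [ 0.5754 -0.3338  0.035 ] [ 0.6195 -0.2856  0.0489]
scene housing 1715 0.0935 [ 0.5021 -0.271 ] [0.2532 0.0962] 85.89 [ 0.5034 -0.2606  0.0935]
scene tab 41 0.1292 [ 0.5134 -0.3036] [0.0145 0.0248] 89.47 [ 0.5137 -0.3029  0.1285]
scene base 2489 0.0105 [ 0.5214 -0.3364] [0.4839 0.4214] 45.89 [ 0.5449 -0.2862  0.0108]
```

View pics/top_c.png

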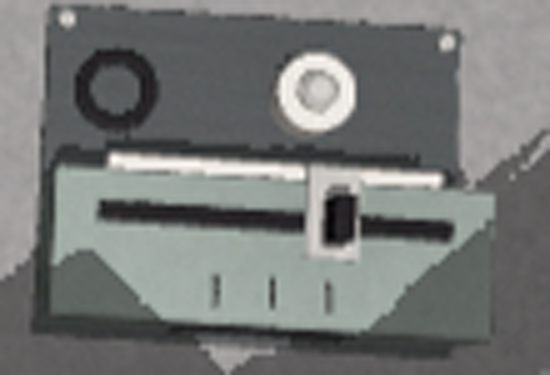

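Lamp yaw comes out at about −4.4°, and the roll and pedestal heights match the given values. Next I move above the roll and measure again with the wrist camera.

```bash
cat >> h.py <<'E'
def to(p,yaw=None):
    o=ctrl.get_obs(); Rt=R.from_euler('xyz',o["orientation"],degrees=True).as_matrix()
    Rd=R.from_euler('xyz',[180,0,o["orientation"][2] if yaw is None else yaw],degrees=True).as_matrix()
    t=Rt.T@(np.array(p)-o["tool_pos"])*1000; w=np.degrees(R.from_matrix(Rt.T@Rd).as_rotvec())/5
    print("t",o["clock"],"pos",o["tool_pos"].round(4),o["orientation"].round(2),"-> translation",t.round(1),"rotation",w.round(3))
E
python3 -c "
from h import *
to([.562,.2695,.22],175.6); print(np.round(ctrl.calibration('wrist')['hand_eye'],3))"
```

```text
t 0.1 pos [ 0.2724 -0.6171  0.2257] [ 1.7992e+02 -1.0000e-02 -1.5619e+02] -> translation [-622.9  694.2    6.7] rotation [ 1.600e-02 -5.000e-03  5.643e+00]
[[ 0.    -0.97  -0.245  0.066]
 [ 1.    -0.     0.001 -0.   ]
 [-0.001 -0.245  0.97  -0.159]
 [ 0.     0.     0.     1.   ]]
```

Request:
arm_command --steps '[{"translation": [-33, 37, 1], "rotation": [0, 0, 1.2], "claw": 87}, {"translation": [-66, 74, 2], "rotation": [0, 0, 2.4], "claw": 87}, {"translation": [-99, 110, 3], "rotation": [0, 0, 3.6], "claw": 87}, {"translation": [-132, 147, 4], "rotation": [0, 0, 4.8], "claw": 87}, {"translation": [-165, 184, 5], "rotation": [0, 0, 5.64], "claw": 87}]'

```text
clock: 0.6
tool_pos: [0.3492, -0.3806, 0.2212]
orientation: [180.0, -0.0, 175.4]
force: [2.5, 0.8, -0.2]
opening: 0.087
gripper_force: 0.0
```

```bash
python3 -c "
from h import *
to([.562,.2695,.22],175.6)"
```

```text
t 0.6 pos [ 0.3492 -0.3806  0.2212] [ 1.7998e+02 -2.0000e-02  1.7536e+02] -> translation [-159.5  665.2    1.3] rotation [ 0.004 -0.004 -0.048]
```

Request:
arm_command --steps '[{"translation": [-11, 48, 0], "rotation": [0, 0, 0], "claw": 87}, {"translation": [-22, 96, 0], "rotation": [0, 0, 0], "claw": 87}, {"translation": [-34, 144, 0], "rotation": [0, 0, 0], "claw": 87}, {"translation": [-46, 192, 0], "rotation": [0, 0, 0], "claw": 87}, {"translation": [-58, 240, 0], "rotation": [0, 0, 0], "claw": 87}]'

```text
clock: 1.1
tool_pos: [0.4254, -0.1456, 0.2217]
orientation: [180.0, 0.0, 175.6]
force: [2.0, -0.5, -0.3]
opening: 0.0869
gripper_force: 0.0
```

Request:
arm_command --steps '[{"translation": [-11, 48, 0], "rotation": [0, 0, 0], "claw": 87}, {"translation": [-22, 96, 0], "rotation": [0, 0, 0], "claw": 87}, {"translation": [-34, 144, 0], "rotation": [0, 0, 0], "claw": 87}, {"translation": [-46, 192, 0], "rotation": [0, 0, 0], "claw": 87}, {"translation": [-58, 240, 0], "rotation": [0, 0, 0], "claw": 87}]'

```text
clock: 1.6
tool_pos: [0.5015, 0.0894, 0.2216]
orientation: [180.0, 0.0, 175.7]
force: [0.6, -1.3, 0.6]
opening: 0.087
gripper_force: 0.0
```

Request:
arm_command --steps '[{"translation": [-11, 47, 0], "rotation": [0, 0, 0], "claw": 87}, {"translation": [-20, 94, 0], "rotation": [0, 0, 0], "claw": 87}, {"translation": [-30, 141, 0], "rotation": [0, 0, 0], "claw": 87}, {"translation": [-43, 184, 0], "rotation": [0, 0, 0], "claw": 87}, {"translation": [-43, 184, 0], "rotation": [0, 0, 0], "claw": 87}]'

```text
clock: 2.1
tool_pos: [0.5595, 0.2718, 0.2198]
orientation: [-179.9, -0.0, 175.8]
force: [-1.0, -0.5, -0.7]
opening: 0.0867
gripper_force: 0.0
```

Run:
```python
from h import *
to([.562,.2695,.22],175.6)
o,p,d,k=shot("wrist"); np.savez("w1.npz",p=p,d=d); cv2.imwrite("pics/w1.png",p[:,:,::-1]); P=cloud(k,d)
print(o["qvel"].round(2))
hsv=cv2.cvtColor(p,cv2.COLOR_RGB2HSV)
q=(abs(P[...,2]-.061)<.004)&(hsv[...,2]>110)&(np.hypot(P[...,0]-.562,P[...,1]-.2695)<.045)
X=P[q]; print(q.sum(),X.mean(0),cv2.minEnclosingCircle(np.float32(X[:,:2])))
vu=np.argwhere(q); (c,r)=cv2.minEnclosingCircle(np.float32(vu[:,::-1])); print(c,r,ray(k,c[0],c[1],.061))
```

```text
t 2.1 pos [0.5595 0.2718 0.2198] [-1.7995e+02 -4.0000e-02  1.7580e+02] -> translation [-2.7 -2.1 -0.2] rotation [-0.011 -0.008  0.04 ]
[-2.16 -2.9  -4.11 -0.48 -0.49  1.8 ]
1860 [0.56048377 0.27065601 0.06149205] ((0.5614582300186157, 0.27039167284965515), 0.028000887483358383)
(250.22406005859375, 178.05601501464844) 29.38352394104004 [0.56064236 0.27054464 0.061     ]
```

View pics/w1.png

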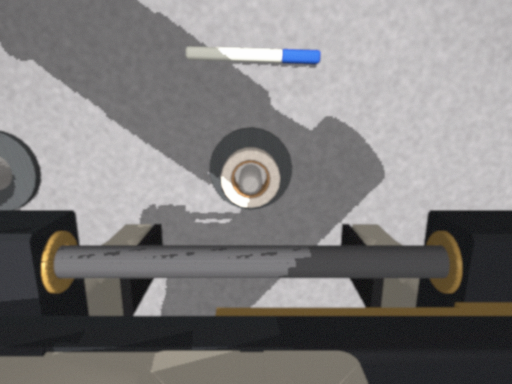

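The wrist view shows the roll centred at (250,178), which gives (0.561, 0.2705). The 28.0 mm radius matches the given size. The spindle is clear, so I descend.

Request:
arm_command --steps '[{"translation": [-1, -1, 40], "rotation": [0, 0, 0], "claw": 87}, {"translation": [-1, -1, 80], "rotation": [0, 0, 0], "claw": 87}, {"translation": [-1, -1, 110], "rotation": [0, 0, 0], "claw": 87}, {"translation": [-1, -1, 120], "rotation": [0, 0, 0], "claw": 87}, {"translation": [-1, -1, 120], "rotation": [0, 0, 0], "claw": 87}]'

```text
clock: 2.65
tool_pos: [0.5587, 0.2652, 0.1005]
orientation: [-179.9, -0.1, 175.6]
force: [0.2, -0.9, -0.0]
opening: 0.087
gripper_force: 0.0
```

```bash
python3 -c "
from h import *
to([.561,.2705,.034],175.6)"
```

```text
t 2.65 pos [0.5587 0.2652 0.1005] [-1.7988e+02 -1.1000e-01  1.7560e+02] -> translation [-2.   5.6 66.5] rotation [-0.025 -0.023 -0.   ]
```

Request:
arm_command --steps '[{"translation": [-2, 5, 5], "rotation": [0, 0, 0], "claw": 87}, {"translation": [-2, 5, 25], "rotation": [0, 0, 0], "claw": 87}, {"translation": [-2, 5, 45], "rotation": [0, 0, 0], "claw": 87}, {"translation": [-2, 5, 60], "rotation": [0, 0, 0], "claw": 87}, {"translation": [-2, 5, 66], "rotation": [0, 0, 0], "claw": 87}]'

```text
clock: 3.15
tool_pos: [0.5622, 0.2716, 0.0357]
orientation: [180.0, 0.0, 175.6]
force: [-0.1, 0.7, -0.4]
opening: 0.0871
gripper_force: 0.0
```

Request:
arm_command --steps '[{"translation": [0, 0, 0], "rotation": [0, 0, 0], "claw": 87}, {"translation": [0, 0, 0], "rotation": [0, 0, 0], "claw": 87}]'

```text
clock: 3.35
tool_pos: [0.5626, 0.2718, 0.0369]
orientation: [179.9, 0.1, 175.6]
force: [-0.1, 0.0, 1.0]
opening: 0.0872
gripper_force: 0.0
```

```bash
python3 -c "
from h import *
to([.561,.2705,.034],175.6)"
```

```text
t 3.35 pos [0.5626 0.2718 0.0369] [1.7993e+02 9.0000e-02 1.7564e+02] -> translation [ 1.5 -1.5  2.9] rotation [0.014 0.018 0.008]
```

Request:
arm_command --steps '[{"translation": [1, -1, 3], "rotation": [0, 0, 0], "claw": 87}, {"translation": [1, -1, 3], "rotation": [0, 0, 0], "claw": 75}, {"translation": [1, -1, 3], "rotation": [0, 0, 0], "claw": 66}, {"translation": [1, -1, 3], "rotation": [0, 0, 0], "claw": 60}, {"translation": [1, -1, 3], "rotation": [0, 0, 0], "claw": 55}]'

```text
clock: 3.85
tool_pos: [0.5607, 0.2703, 0.0327]
orientation: [180.0, 0.0, 175.6]
force: [0.2, -0.6, 0.1]
opening: 0.0602
gripper_force: 0.0
```

Request:
arm_command --steps '[{"translation": [0, 0, 0], "rotation": [0, 0, 0], "claw": 50}, {"translation": [0, 0, 0], "rotation": [0, 0, 0], "claw": 45}, {"translation": [0, 0, 0], "rotation": [0, 0, 0], "claw": 45}, {"translation": [0, 0, 0], "rotation": [0, 0, 0], "claw": 45}]'

```text
clock: 4.25
tool_pos: [0.5607, 0.2703, 0.0326]
orientation: [180.0, 0.0, 175.6]
force: [0.1, 0.3, 0.4]
opening: 0.0546
gripper_force: 30.0
```

Request:
arm_command --steps '[{"translation": [0, 0, -10], "rotation": [0, 0, 0], "claw": 45}, {"translation": [0, 0, -30], "rotation": [0, 0, 0], "claw": 45}, {"translation": [0, 0, -60], "rotation": [0, 0, 0], "claw": 45}, {"translation": [0, 0, -95], "rotation": [0, 0, 0], "claw": 45}, {"translation": [0, 0, -130], "rotation": [0, 0, 0], "claw": 45}]'

```text
clock: 4.75
tool_pos: [0.5604, 0.27, 0.1643]
orientation: [-180.0, -0.0, 175.6]
force: [1.0, 0.3, -1.2]
opening: 0.0546
gripper_force: 30.0
```

Run:
```python
from h import *
to([.5955,-.3115,.17],175.6)
o,p,d,k=shot("wrist"); cv2.imwrite("pics/w2.png",p[:,:,::-1]); print(o["opening"],o["gripper_force"])
```

```text
t 4.75 pos [0.5604 0.27   0.1643] [-1.7998e+02 -2.0000e-02  1.7562e+02] -> translation [ -79.4 -577.1   -5.5] rotation [-0.005 -0.004  0.005]
0.05463207262222411 29.999844627454877
```

View pics/w2.png

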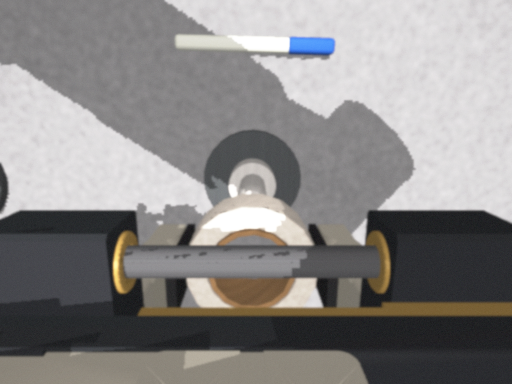

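The lifted roll hangs level in the fingers, at (252,255). I carry it to a point about 55 mm beyond the stub in x, so the wrist camera sees the pedestal.

Request:
arm_command --steps '[{"translation": [-9, -35, -3], "rotation": [0, 0, 0], "claw": 45}, {"translation": [-20, -80, -8], "rotation": [0, 0, 0], "claw": 45}, {"translation": [-31, -125, -13], "rotation": [0, 0, 0], "claw": 45}, {"translation": [-42, -170, -18], "rotation": [0, 0, 0], "claw": 45}, {"translation": [-53, -215, -25], "rotation": [0, 0, 0], "claw": 45}]'

```text
clock: 5.3
tool_pos: [0.5968, 0.0501, 0.1882]
orientation: [180.0, 0.0, 175.6]
force: [0.6, 0.3, -0.4]
opening: 0.0547
gripper_force: 30.0
```

Request:
arm_command --steps '[{"translation": [-11, -45, 0], "rotation": [0, 0, 0], "claw": 45}, {"translation": [-22, -90, 0], "rotation": [0, 0, 0], "claw": 45}, {"translation": [-33, -135, 0], "rotation": [0, 0, 0], "claw": 45}, {"translation": [-44, -180, 0], "rotation": [0, 0, 0], "claw": 45}, {"translation": [-54, -220, 0], "rotation": [0, 0, 0], "claw": 45}]'

```text
clock: 5.8
tool_pos: [0.6341, -0.1739, 0.1881]
orientation: [180.0, 0.0, 175.6]
force: [1.4, 0.9, -0.7]
opening: 0.0544
gripper_force: 30.0
```

Request:
arm_command --steps '[{"translation": [-9, -40, 0], "rotation": [0, 0, 0], "claw": 45}, {"translation": [-18, -80, 0], "rotation": [0, 0, 0], "claw": 45}, {"translation": [-26, -115, 0], "rotation": [0, 0, 0], "claw": 45}, {"translation": [-30, -140, 0], "rotation": [0, 0, 0], "claw": 45}, {"translation": [-30, -140, 0], "rotation": [0, 0, 0], "claw": 45}]'

```text
clock: 6.3
tool_pos: [0.6527, -0.3169, 0.187]
orientation: [-180.0, -0.1, 175.4]
force: [0.3, 0.1, -0.6]
opening: 0.055
gripper_force: 30.0
```

Request:
arm_command --steps '[{"translation": [0, 0, 0], "rotation": [0, 0, 0], "claw": 45}, {"translation": [0, 0, 0], "rotation": [0, 0, 0], "claw": 45}]'

```text
clock: 6.5
tool_pos: [0.6533, -0.3127, 0.1877]
orientation: [180.0, -0.0, 175.6]
force: [0.5, -0.2, -0.2]
opening: 0.0548
gripper_force: 30.0
```

Run:
```python
from h import *
o,p,d,k=shot("wrist"); np.savez("w3.npz",p=p,d=d); cv2.imwrite("pics/w3.png",p[:,:,::-1]); print(o["opening"],o["tool_pos"],o["qvel"].round(2))
P=cloud(k,d); hsv=cv2.cvtColor(p,cv2.COLOR_RGB2HSV)
q=(abs(P[...,2]-.0425)<.006)&(np.hypot(P[...,0]-.5955,P[...,1]+.3115)<.035)&(hsv[...,2]>100)
X=P[q]; print(q.sum(),np.median(X[:,2]),cv2.minEnclosingCircle(np.float32(X[:,:2])))
c,r=cv2.minEnclosingCircle(np.float32(np.argwhere(q)[:,::-1])); print(c,r,ray(k,*c,.042))
print(o["orientation"])
```

```text
0.054813275231824964 [ 0.65329699 -0.31274781  0.1877258 ] [ 0.62 -0.36 -0.09  0.07  0.08  0.  ]
1654 0.042734475150427165 ((0.5960301160812378, -0.3118566870689392), 0.02306591533124447)
(247.12216186523438, 114.21028137207031) 27.275096893310547 [ 0.59561818 -0.31196185  0.042     ]
[ 1.79986285e+02 -1.42968579e-03  1.75648243e+02]
```

View pics/w3.png

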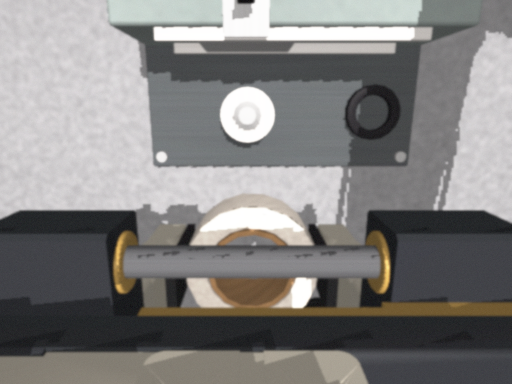

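The pedestal at (247,114) gives (0.5957, −0.3119, 0.0425) with a 23 mm radius, as expected. The lamp's edges are parallel to the image rows, so the yaw is right. I move above it.

```bash
python3 -c "
from h import *
to([.5957,-.3119,.09],175.6)"
```

```text
t 6.55 pos [ 0.6534 -0.3125  0.1879] [1.7999e+02 1.0000e-02 1.7568e+02] -> translation [57.6 -3.7 97.9] rotation [0.001 0.002 0.015]
```

Request:
arm_command --steps '[{"translation": [15, -1, 5], "rotation": [0, 0, 0], "claw": 45}, {"translation": [35, -2, 20], "rotation": [0, 0, 0], "claw": 45}, {"translation": [50, -4, 50], "rotation": [0, 0, 0], "claw": 45}, {"translation": [57, -4, 80], "rotation": [0, 0, 0], "claw": 45}, {"translation": [57, -4, 98], "rotation": [0, 0, 0], "claw": 45}]'

```text
clock: 7.05
tool_pos: [0.5945, -0.3116, 0.0881]
orientation: [179.9, -0.1, 175.7]
force: [0.1, -0.0, -0.9]
opening: 0.0541
gripper_force: 30.0
```

Request:
arm_command --steps '[{"translation": [0, 0, 0], "rotation": [0, 0, 0], "claw": 45}, {"translation": [0, 0, 0], "rotation": [0, 0, 0], "claw": 45}, {"translation": [0, 0, 0], "rotation": [0, 0, 0], "claw": 45}]'

```text
clock: 7.35
tool_pos: [0.5976, -0.313, 0.0913]
orientation: [-180.0, 0.1, 175.7]
force: [0.1, -0.3, 0.1]
opening: 0.0544
gripper_force: 30.0
```

```bash
python3 -c "
from h import *
to([.5957,-.3119,.0385],175.6)"
```

```text
t 7.35 pos [ 0.5976 -0.313   0.0913] [-1.7996e+02  1.4000e-01  1.7569e+02] -> translation [ 2.1  1.  52.8] rotation [-0.008  0.028  0.017]
```

Request:
arm_command --steps '[{"translation": [1, 1, 8], "rotation": [0, 0, 0], "claw": 45}, {"translation": [1, 1, 18], "rotation": [0, 0, 0], "claw": 45}, {"translation": [1, 1, 28], "rotation": [0, 0, 0], "claw": 45}, {"translation": [1, 1, 36], "rotation": [0, 0, 0], "claw": 45}, {"translation": [1, 1, 42], "rotation": [0, 0, 0], "claw": 45}]'

```text
clock: 7.85
tool_pos: [0.5948, -0.312, 0.0462]
orientation: [180.0, -0.1, 175.6]
force: [0.2, 0.2, -1.4]
opening: 0.0545
gripper_force: 30.0
```

Request:
arm_command --steps '[{"translation": [0, 0, 3], "rotation": [0, 0, 0], "claw": 45}, {"translation": [0, 0, 5], "rotation": [0, 0, 0], "claw": 45}, {"translation": [0, 0, 7], "rotation": [0, 0, 0], "claw": 45}, {"translation": [0, 0, 9], "rotation": [0, 0, 0], "claw": 45}, {"translation": [0, 0, 9], "rotation": [0, 0, 0], "claw": 45}]'

```text
clock: 8.35
tool_pos: [0.5953, -0.3121, 0.0385]
orientation: [180.0, 0.0, 175.6]
force: [0.3, 0.7, -0.8]
opening: 0.0545
gripper_force: 30.0
```

```bash
python3 -c "
from h import *
to([.5957,-.3119,.0375],175.6); print(ctrl.get_obs()['force'])"
```

```text
t 8.35 pos [ 0.5953 -0.3121  0.0385] [180.     0.   175.62] -> translation [-0.4  0.2  1. ] rotation [0.    0.    0.004]
[ 0.27610678  0.67969201 -0.75581721]
```

Not touching yet; I go down 1 mm at a time until the force rises.

Request:
arm_command --steps '[{"translation": [0, 0, 1], "rotation": [0, 0, 0], "claw": 45}, {"translation": [0, 0, 1], "rotation": [0, 0, 0], "claw": 45}, {"translation": [0, 0, 1], "rotation": [0, 0, 0], "claw": 45}]'

```text
clock: 8.65
tool_pos: [0.5954, -0.3121, 0.0377]
orientation: [-180.0, 0.0, 175.6]
force: [0.0, 0.7, -1.6]
opening: 0.0547
gripper_force: 30.0
```

Request:
arm_command --steps '[{"translation": [0, 0, 0.5], "rotation": [0, 0, 0], "claw": 45}, {"translation": [0, 0, 0.5], "rotation": [0, 0, 0], "claw": 45}, {"translation": [0, 0, 0.5], "rotation": [0, 0, 0], "claw": 45}]'

```text
clock: 8.95
tool_pos: [0.5954, -0.3121, 0.0376]
orientation: [-180.0, 0.0, 175.6]
force: [-2.4, 1.2, 6.0]
opening: 0.0545
gripper_force: 30.0
```

Contact comes at the expected height. I release.

Request:
arm_command --steps '[{"translation": [0, 0, 0], "rotation": [0, 0, 0], "claw": 58}, {"translation": [0, 0, 0], "rotation": [0, 0, 0], "claw": 66}, {"translation": [0, 0, 0], "rotation": [0, 0, 0], "claw": 76}, {"translation": [0, 0, 0], "rotation": [0, 0, 0], "claw": 80}, {"translation": [0, 0, 0], "rotation": [0, 0, 0], "claw": 80}]'

```text
clock: 9.45
tool_pos: [0.5953, -0.3121, 0.0369]
orientation: [180.0, -0.0, 175.6]
force: [0.1, -0.1, -0.5]
opening: 0.0789
gripper_force: 0.0
```

Request:
arm_command --steps '[{"translation": [0, 0, -15], "rotation": [0, 0, 0], "claw": 80}, {"translation": [0, 0, -45], "rotation": [0, 0, 0], "claw": 80}, {"translation": [0, 0, -90], "rotation": [0, 0, 0], "claw": 80}, {"translation": [-20, 0, -135], "rotation": [0, 0, 0], "claw": 80}, {"translation": [-45, 0, -155], "rotation": [0, 0, 0], "claw": 80}]'

```text
clock: 9.95
tool_pos: [0.6419, -0.3166, 0.1999]
orientation: [-179.9, 0.5, 175.6]
force: [0.9, -0.1, 1.4]
opening: 0.08
gripper_force: 0.0
```

```bash
cat > chk.py <<'E'
from h import *
import sys
o,p,d,k=shot("wrist"); cv2.imwrite(f"pics/{sys.argv[1]}.png",p[:,:,::-1]); P=cloud(k,d); hsv=cv2.cvtColor(p,cv2.COLOR_RGB2HSV)
print(o["tool_pos"],o["qvel"].round(2))
q=(abs(P[...,2]-.066)<.006)&(np.hypot(P[...,0]-.5957,P[...,1]+.3119)<.04)&(hsv[...,2]>90)
X=P[q]; print("roll top",q.sum(),np.percentile(X[:,2],[5,50,95]),cv2.minEnclosingCircle(np.float32(X[:,:2])))
A=np.c_[X[:,:2]-X[:,:2].mean(0),np.ones(len(X))]; print("plane",np.linalg.lstsq(A,X[:,2],rcond=None)[0])
q=(abs(P[...,2]-.132)<.006)&(np.hypot(P[...,0]-.511,P[...,1]+.305)<.06); X=P[q]
if q.sum()>20: print("tab",q.sum(),np.median(X[:,2]),cv2.minAreaRect(np.float32(X[:,:2])))
E
python3 chk.py w4
```

```text
[ 0.64190519 -0.31656673  0.19990229] [  2.58  16.08  47.07  -1.09 -32.5   -2.43]
roll top 2384 [0.06507665 0.0666048  0.06784969] ((0.596377432346344, -0.31204119324684143), 0.027901247143745422)
plane [-0.00256002 -0.00072224  0.06651955]
tab 316 0.13247917774697335 ((0.5208354592323303, -0.3062824606895447), (0.011587145738303661, 0.007593416143208742), 85.53573608398438)
```

View pics/w4.png

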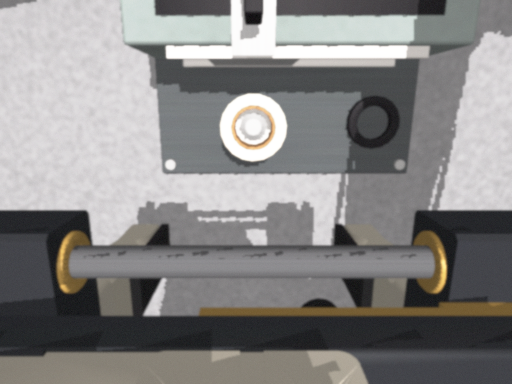

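The roll sits at (253,127), flat: top at 66 mm, tilt about 0.15°, centred within 1 mm. The tab measures y −0.306, matching the predicted (0.511, −0.3054). I go above the tab.

```bash
python3 -c "
from h import *
to([.511,-.3054,.18],175.6)"
```

```text
t 10.0 pos [ 0.6462 -0.3171  0.2012] [-179.77    0.64  175.71] -> translation [135.9   1.7  19.7] rotation [-0.047  0.128  0.022]
```

Request:
arm_command --steps '[{"translation": [20, 0, 0], "rotation": [0, 0, 0], "claw": 60}, {"translation": [55, 0, 0], "rotation": [0, 0, 0], "claw": 60}, {"translation": [95, 0, 0], "rotation": [0, 0, 0], "claw": 60}, {"translation": [125, 0, 5], "rotation": [0, 0, 0], "claw": 60}, {"translation": [130, 0, 10], "rotation": [0, 0, 0], "claw": 60}]'

```text
clock: 10.5
tool_pos: [0.5079, -0.3054, 0.1838]
orientation: [180.0, 0.1, 175.6]
force: [-0.1, 0.6, 0.9]
opening: 0.0604
gripper_force: 0.0
```

Request:
arm_command --steps '[{"translation": [0, 0, 0], "rotation": [0, 0, 0], "claw": 60}, {"translation": [0, 0, 0], "rotation": [0, 0, 0], "claw": 60}, {"translation": [0, 0, 0], "rotation": [0, 0, 0], "claw": 60}, {"translation": [0, 0, 0], "rotation": [0, 0, 0], "claw": 60}]'

```text
clock: 10.9
tool_pos: [0.5114, -0.3056, 0.1819]
orientation: [-180.0, -0.0, 175.6]
force: [-0.5, -0.6, 0.2]
opening: 0.06
gripper_force: 0.0
```

```bash
python3 -c "
from h import *
to([.511,-.3054,.107],175.6)"
```

```text
t 10.9 pos [ 0.5114 -0.3056  0.1819] [-1.8000e+02 -1.0000e-02  1.7564e+02] -> translation [ 0.4  0.2 74.9] rotation [-0.001 -0.002  0.008]
```

Request:
arm_command --steps '[{"translation": [0, 0, 15], "rotation": [0, 0, 0], "claw": 60}, {"translation": [0, 0, 35], "rotation": [0, 0, 0], "claw": 60}, {"translation": [0, 0, 55], "rotation": [0, 0, 0], "claw": 60}, {"translation": [0, 0, 68], "rotation": [0, 0, 0], "claw": 60}, {"translation": [0, 0, 74], "rotation": [0, 0, 0], "claw": 60}]'

```text
clock: 11.4
tool_pos: [0.5103, -0.3054, 0.1065]
orientation: [180.0, -0.1, 175.6]
force: [0.6, -0.4, 0.1]
opening: 0.0602
gripper_force: 0.0
```

Request:
arm_command --steps '[{"translation": [0, 0, 0], "rotation": [0, 0, 0], "claw": 40}, {"translation": [0, 0, 0], "rotation": [0, 0, 0], "claw": 30}, {"translation": [0, 0, 0], "rotation": [0, 0, 0], "claw": 22}, {"translation": [0, 0, 0], "rotation": [0, 0, 0], "claw": 18}, {"translation": [0, 0, 0], "rotation": [0, 0, 0], "claw": 16}]'

```text
clock: 11.9
tool_pos: [0.5108, -0.3057, 0.1086]
orientation: [-180.0, 0.1, 175.6]
force: [0.5, -0.1, -0.1]
opening: 0.0256
gripper_force: 0.0
```

Request:
arm_command --steps '[{"translation": [0, 0, 0], "rotation": [0, 0, 0], "claw": 12}, {"translation": [0, 0, 0], "rotation": [0, 0, 0], "claw": 6}, {"translation": [0, 0, 0], "rotation": [0, 0, 0], "claw": 4}, {"translation": [0, 0, 0], "rotation": [0, 0, 0], "claw": 4}, {"translation": [0, 0, 0], "rotation": [0, 0, 0], "claw": 4}]'

```text
clock: 12.4
tool_pos: [0.5106, -0.3057, 0.1082]
orientation: [-180.0, 0.0, 175.6]
force: [-0.0, -0.1, 2.6]
opening: 0.0121
gripper_force: 30.0
```

```bash
python3 -c "
from h import *
to([.5135,-.2735,.1075],175.6)"
```

```text
t 12.4 pos [ 0.5106 -0.3057  0.1082] [-1.7999e+02  1.0000e-02  1.7563e+02] -> translation [-0.4 32.3  0.7] rotation [-0.001  0.001  0.006]
```

The tab is gripped at 12 mm. I slide it 32 mm along tool +y, which is lamp +y.

Request:
arm_command --steps '[{"translation": [0, 6, 0], "rotation": [0, 0, 0], "claw": 4}, {"translation": [0, 13, 0], "rotation": [0, 0, 0], "claw": 4}, {"translation": [0, 20, 0], "rotation": [0, 0, 0], "claw": 4}, {"translation": [0, 27, 0], "rotation": [0, 0, 0], "claw": 4}, {"translation": [0, 32, 0], "rotation": [0, 0, 0], "claw": 4}]'

```text
clock: 12.9
tool_pos: [0.513, -0.2742, 0.1083]
orientation: [-179.9, 0.0, 175.6]
force: [-1.0, -8.1, -0.4]
opening: 0.0116
gripper_force: 30.0
```

Request:
arm_command --steps '[{"translation": [0, 0, 0], "rotation": [0, 0, 0], "claw": 4}, {"translation": [0, 0, 0], "rotation": [0, 0, 0], "claw": 4}, {"translation": [0, 0, 0], "rotation": [0, 0, 0], "claw": 4}, {"translation": [0, 0, 0], "rotation": [0, 0, 0], "claw": 4}]'

```text
clock: 13.3
tool_pos: [0.513, -0.2745, 0.1083]
orientation: [-179.9, 0.0, 175.6]
force: [-0.6, -8.9, -1.6]
opening: 0.0117
gripper_force: 30.0
```

Run:
```python
from h import *
to([.5131,-.2738,.108],175.6); o=ctrl.get_obs(); print(o["force"],o["opening"])
ob,p,d,k=shot("top"); cv2.imwrite("pics/t2.png",cv2.resize(p[120:240,120:400][:,:,::-1],None,fx=2.8,fy=2.8,interpolation=cv2.INTER_CUBIC)); np.savez("t2.npz",p=p,d=d)
ob,p,d,k=shot("scene"); a=cv2.resize(p[100:215,125:260][:,:,::-1],None,fx=5,fy=5,interpolation=cv2.INTER_CUBIC); cv2.imwrite("pics/s2.png",a)
```

```text
t 13.3 pos [ 0.513  -0.2745  0.1083] [-1.7992e+02  1.0000e-02  1.7563e+02] -> translation [-0.   0.7  0.3] rotation [-0.017  0.001  0.007]
[-0.6197452  -8.90632099 -1.55778456] 0.011703493100974854
```

View pics/s2.png

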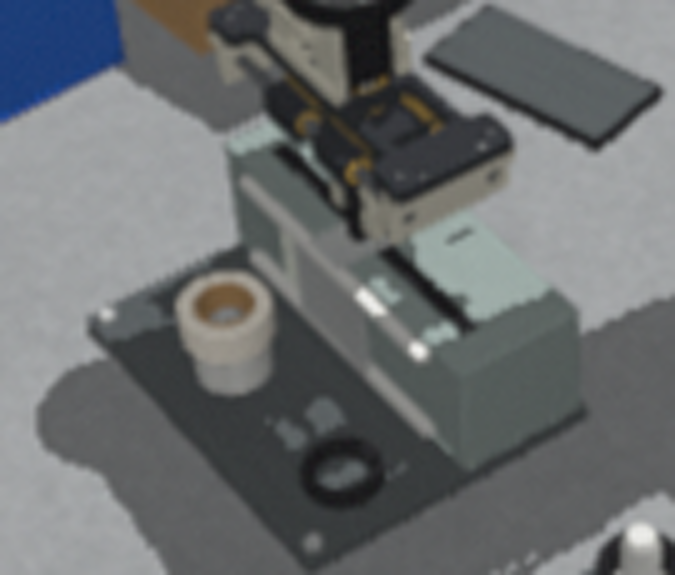

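View pics/t2.png

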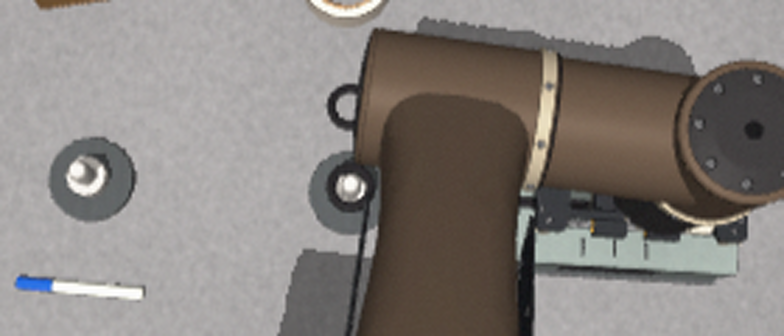

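The roll sits level on the pedestal at (225,318) in the scene crop, and the shutter panel is at mid-travel. The top crop shows the bystanders undisturbed, though the arm hides the tab. The force of 8.9 N matches half travel. I add the last 0.7 mm.

Request:
arm_command --steps '[{"translation": [0, 0.7, 0], "rotation": [0, 0, 0], "claw": 4}, {"translation": [0, 0.7, 0], "rotation": [0, 0, 0], "claw": 4}, {"translation": [0, 0.7, 0], "rotation": [0, 0, 0], "claw": 4}, {"translation": [0, 0.7, 0], "rotation": [0, 0, 0], "claw": 4}, {"translation": [0, 0.7, 0], "rotation": [0, 0, 0], "claw": 4}]'

```text
clock: 13.9
tool_pos: [0.513, -0.2739, 0.1083]
orientation: [-179.9, 0.0, 175.6]
force: [-0.8, -7.9, -0.1]
opening: 0.0118
gripper_force: 30.0
```

```bash
python3 -c "
from h import *
o=ctrl.get_obs(); print(o['tool_pos'],o['force'],o['gripper_force']); print(ctrl.close_job())"
```

```text
[ 0.51303219 -0.27388977  0.10826301] [-0.75084784 -7.89925223 -0.1311149 ] 30.00059813261032
the job is handed in; nothing more can be done
None
```

I handed the job in at 13.9 s: the roll sits flat on the stub, released, and the gripper still holds the shutter about half open (about 32 mm of its 64 mm travel, by tool position).

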